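Unclip the cutting cassette from the vegetable dicer for washing

TASK

The dicer's cutting cassette needs washing. Swing the green lid right back past upright, squeeze the cassette's two orange tabs towards each other to unclip it, lift it out and lay it gently, flat and tabs up, on the bottom of the grey washing-up bowl (do not drop it in); then shut the dicer's lid fully. Leave the things standing around where they are.

Things in the scene. Friction and masses are not known exactly. Their poses are not given: they have to be found in the camera images.
- dicer: Vegetable dicer, fixed on the worktop: clear catch box under a white deck, 142 (x) x 124 mm (y), deck top 75 mm above the worktop. Origin: centre of the underside, straight below the middle of the deck's 86 mm square opening. z up, -x to the front (tongue side), +x to the lid hinge; deck from x = -62 to +80 mm. The hinge axis runs along y at x = +64, z = +83 mm.
- dicer_lid (a joint): Green lid of the dicer, hinged at the back. Rad: 0 shut, grows as the front edge swings up and back, stop at 1.8 (leaning back). Stiff hinge: stays where it is left (0.1 N m of friction, 1 to 2 N at the front edge); may start ajar. Shut, it is a hollow cap over the deck from x = -57 mm back to the hinge, 112 mm wide, roof top 103 mm above the worktop, 20 mm above the hinge axis.
- lid_tongue (a point): Middle of the front tip of the lid's lift tongue (moves with the lid): 152 mm in front of the hinge axis and 15.5 mm above it when shut. The green tongue is 44 mm wide (y), 5 mm thick and stands 32 mm out of the lid; shut, its front 26 mm overhang the deck with free space below, so a fingertip can go under it from the front.
- cassette: Cutting cassette of the dicer, loose once freed: white frame 96 x 96 mm, small steel grid, two orange tabs, 0.13 kg. Origin: centre of the flange's underside; axes as the dicer's. The flange (4 mm thick) lies on the deck, 75 mm above the dicer's origin; the body goes 12 mm down into the opening (1 mm play a side). It cannot be lifted until both tabs are squeezed; then it lifts straight up freely.
- tab_left (a joint): Sprung orange tab on the +y side of the cassette, m pushed inward: 0 out and caught under the deck, 0.006 fully in; clear of the deck edge from 0.0035 (centred) to 0.0045 at most. The spring needs 4 N to start and 8.4 N fully in; it springs back out when let go.
- ear_left (a point): Middle of the outer face of the left tab's upright ear: 28 mm long (x), 5 mm thick, standing 16 mm above the cassette's flange (top 20 mm above the cassette's origin); this point is 12 mm above the cassette's origin, 31 mm to +y of its centre. The two ears are 62 mm apart over their outer faces when out, 50 mm when squeezed fully in.
- tab_right (a joint): Sprung orange tab on the -y side of the cassette, m pushed inward: 0 out and caught under the deck, 0.006 fully in; clear of the deck edge from 0.0035 (centred) to 0.0045 at most. The spring needs 4 N to start and 8.4 N fully in; it springs back out when let go.
- ear_right (a point): Middle of the outer face of the right tab's upright ear: 28 mm long (x), 5 mm thick, standing 16 mm above the cassette's flange (top 20 mm above the cassette's origin); this point is 12 mm above the cassette's origin, 31 mm to -y of its centre. The two ears are 62 mm apart over their outer faces when out, 50 mm when squeezed fully in.
- bowl: Grey washing-up bowl, fixed, 210 (x) x 260 mm (y) outside with rounded corners, 80 mm high over the rolled rim, walls 3 mm, a hand grip 24 mm wide at each y end. Origin: centre of the underside; the inner floor is 4 mm above it. Laid flat in it, the cassette's origin is 16 mm above the bowl's.
- salt_shaker: Glass salt shaker with a grey top, 44 mm across, 90 mm high, standing loose beside the dicer. Origin: centre of its underside.
- garlic: Garlic bulb, about 60 mm, lying loose beside the dicer. Origin: centre of its underside.
- washing_up_liquid: Green bottle of washing-up liquid, 51 x 86 mm, 235 mm high, standing loose behind the bowl. Origin: centre of its underside.
- dish_brush: Purple dish brush, 270 mm long (y), 36 mm wide, 62 mm high, lying loose in front of the bowl. Origin: centre of its underside.

How it is judged:
By the outcome, as a careful person would: the job done as asked, in the order asked, and still so for the second after the job is handed in, with the robot touching nothing.
It also fails if it takes over 59 s, if anything falls off the work surface, if the arm or the gripper's body presses on something with over 40 N, if the wrist force passes 120 N, or if a joint passes its speed limit or range.

ROBOT

A 6-joint arm with a two-finger parallel gripper is mounted at the origin on a cart in front of the work surface, level with it; the furniture and walls round the work are solid. World frame = base frame: x ahead of the robot, y to its left, z up, the work surface at z = 0. Lengths are in m, angles in rad, forces in N, time in s.
With the tool pointing down it reaches from about 0.325 to 0.9 m from the base axis. Payload 6.1 kg.
Tool frame: the origin (TCP) lies midway between the tips of the shut fingers; the grasp point (between the pads) lies 19 mm behind it; z points along the fingers, y is the line along which they close (so a half turn about z gives the same grasp; the last joint's range is limited). The gripper opens to 87 mm and grips with 3 to 60 N. Pads are 19 mm wide; open, the fingers measure 117 mm over their backs; the gripper's body (75 mm by 190 mm) begins 51 mm behind the grasp point.
Start: joints at [-1.237, 0.22, 1.526, -0, 1.395, -0.126], TCP at [0.277, -0.56, 0.223] pointing down, gripper open.
Joint ranges: [-2.98, 2.98], [-0.91, 2.08], [0.09, 2.57], [-1.24, 4.39], [0.2, 2.65], [-2.68, 2.68]. Speed limits (rad/s): [2.57, 2.57, 3.01, 3.14, 3.14, 3.14].

INTERFACE

Orientations are given as a unit quaternion [w, x, y, z].
In Python, from workcell import robot gives the robot as it stands.
- The arm moves only by the tool shift_gripper, called as a command line: name --argument value ..., lists and objects as JSON in quotes. Schema: {"type":"object","properties":{"offsets":{"type":"object","properties":{"steps":{"type":"array","items":{"type":"array","items":{"type":"number"},"minItems":7,"maxItems":7},"minItems":1,"maxItems":5}},"additionalProperties":false,"required":["steps"]},"grip_n":{"type":"number"},"only":{"type":"string"},"quiet":{"type":"boolean"},"lines":{"type":"string"}},"required":["offsets"],"additionalProperties":false}. offsets is an object whose key "steps" holds a list of rows, 1 to 5 of them, each of 7 numbers: dx, dy, dz in mm, then a rotation vector rx, ry, rz in units of 0.2 rad, then the finger opening in m; each row shifts and turns the commanded pose from where the row before left it, along the tool's axes as they then stand; what a row does not reach is not made up. A row lasts 1/10 s, in which the tool goes at most 0.05 m and 0.15 rad, less where a joint would pass 70% of its speed; a pose out of reach is approached as far as the arm can. The fingers move at their own pace and stop on an object; grip_n is the grip in N (left out, the last holds). Time passes only in rows, so rows that do not move let the fingers close. The tool returns the time, the measured TCP pose, the force, the opening and the grip force at its end. only (a regular expression) keeps the lines of the reply that match it, lines (a string "A,B") keeps lines A to B, and quiet returns only ok. Input that does not fit is refused with a message, and nothing moves.
- robot.observe(): the state, without advancing time (a new reading comes with each control period).
- robot.grab_frame(name): name is "side" or "top" or "wrist"; returns the picture (400x640x3 uint8, red, green, blue); there is no depth.
- robot.camera_model(name): a dict with "camera_matrix" (3x3 intrinsics, pixels), "pose" (4x4, takes a point from camera to world coordinates); the wrist camera has in their place "tool_from_camera" (4x4, takes a point from camera to tool coordinates, whose origin is the TCP and whose axes are the flange's). Camera axes: x right, y down, z forward; pixel columns grow to the right and rows downward; lengths in m; the calibration is good to about 2 mm. A picture is of the moment at which its call begins: read the wrist's pose just before it. camera_model takes no time and is no camera call.
- robot.close_job(): hands the job in; it is judged then, once.
The state is a dict: "clock": time; "qpos": joint angles; "joint_vel": joint speeds; "tau": joint torques, N m; "tool_pos": TCP position; "tool_rot": TCP orientation; "force": force on the tool from outside, world axes, zero at the start; "wrist_torque": the same for the moment, N m; "finger_gap": finger opening in m; "gripper_force": force on a finger pad.
Only numpy, scipy, OpenCV 4.12 (cv2) and the standard library are available. Lean on these libraries where they do the work, as an engineer would, in place of code of your own. Each camera call takes 0.05 s, during which the arm holds its last target. There are 200 camera calls.

## Working session

There is one attempt and no reset: what is moved stays moved. The work goes in short steps, Python scripts to look and compute and a tool call to move; the robot and the scene stay as the last step left them, time stands still between calls to the robot, and variables do not carry over. Pictures are saved under pics/ and viewed, at most 10 in all, crops included, and the job is handed in when it is done.

```bash
ls; mkdir -p pics; python3 - <<'E'
from workcell import robot
import cv2,numpy as np
s=robot.observe();print(s)
for n in("side","top"):
    im=robot.grab_frame(n);cv2.imwrite(f"pics/{n}0.png",im[:,:,::-1]);m=robot.camera_model(n);print(n,np.round(m["camera_matrix"],1).tolist(),np.round(m["pose"],4).tolist())
print(robot.camera_model("wrist"))
E
```

```text
pics
workcell.py
{'clock': 0.0, 'qpos': array([-1.23709255e+00,  2.21180217e-01,  1.52760554e+00,  2.36152966e-06,
        1.39469052e+00, -1.26103538e-01]), 'joint_vel': array([-0.00242817, -0.00149026,  0.00104557, -0.00086118,  0.00035443,
       -0.00030034]), 'tau': array([ 6.31715611e-04, -4.94605744e+01, -3.87376463e+01,  6.99222693e-02,
        5.70242980e-02, -1.25862953e-04]), 'tool_pos': array([ 0.27715313, -0.55950639,  0.22146864]), 'tool_rot': array([-9.36862746e-04,  9.73687970e-01,  2.27883415e-01, -9.64286405e-05]), 'force': array([-0.35841525, -0.14425642,  0.99664655]), 'wrist_torque': array([0.01368987, 0.03666429, 0.06234666]), 'gripper_force': 0.0, 'finger_gap': 0.08703882892486155}
side [[482.0, 0.0, 324.3], [0.0, 482.0, 205.1], [0.0, 0.0, 1.0]] [[-0.9896, -0.0885, 0.1136, 0.4141], [-0.1429, 0.5061, -0.8506, 1.0827], [0.0178, -0.8579, -0.5134, 0.761], [0.0, 0.0, 0.0, 1.0]]
top [[445.2, 0.0, 326.3], [0.0, 445.2, 199.1], [0.0, 0.0, 1.0]] [[0.0109, -0.9922, 0.1245, 0.4074], [-0.9998, -0.0127, -0.0136, -0.0026], [0.0151, -0.1243, -0.9921, 1.425], [0.0, 0.0, 0.0, 1.0]]
{'camera_matrix': array([[351.27616693,   0.        , 325.31680946],
       [  0.        , 351.27616693, 204.96740404],
       [  0.        ,   0.        ,   1.        ]]), 'tool_from_camera': array([[ 5.63256118e-04, -9.66600556e-01, -2.56287043e-01,
         6.94560870e-02],
       [ 9.99999636e-01,  3.80194372e-04,  7.63830351e-04,
        -1.31194176e-03],
       [-6.40879950e-04, -2.56287380e-01,  9.66600418e-01,
        -1.61758302e-01],
       [ 0.00000000e+00,  0.00000000e+00,  0.00000000e+00,
         1.00000000e+00]])}
```

View pics/top0.png

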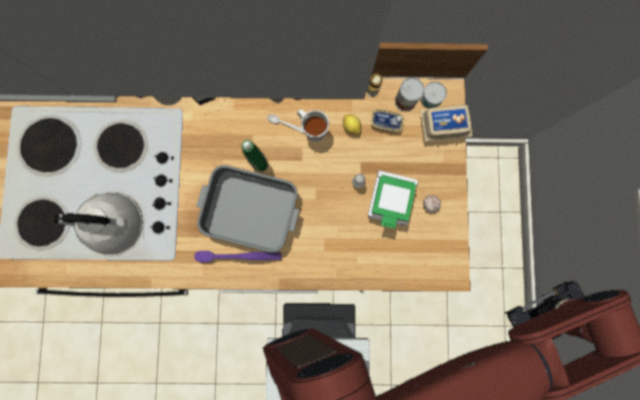

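View pics/side0.png

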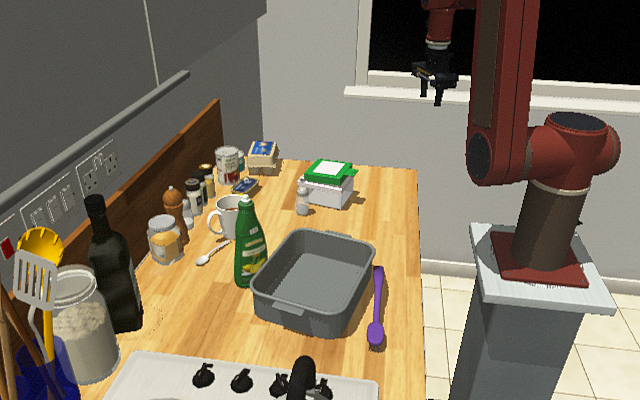

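The top view shows the dicer at about (393,200) with its tongue at (390,224), the bowl at (250,208), the salt shaker at (359,181) and the garlic at (432,203). The side view shows the lid at (330,170), roughly shut. Next I'll take masks and an enlarged crop.

```bash
cat > h.py <<'E'
from workcell import robot
import cv2,numpy as np
from scipy.spatial.transform import Rotation as R
def cam(n,s=None):
    m=robot.camera_model(n);K=np.array(m["camera_matrix"])
    if n=="wrist":
        s=s or robot.observe();q=s["tool_rot"];T=np.eye(4);T[:3,:3]=R.from_quat(np.r_[q[1:],q[0]]).as_matrix();T[:3,3]=s["tool_pos"]
        return K,T@np.array(m["tool_from_camera"])
    return K,np.array(m["pose"])
def ray(c,p):
    K,T=c;d=T[:3,:3]@np.linalg.solve(K,[p[0],p[1],1.]);return T[:3,3],d/np.linalg.norm(d)
def plane(c,p,z):
    o,d=ray(c,p);return o+d*(z-o[2])/d[2]
def tri(a,b):
    (o,d),(p,e)=a,b;t=np.linalg.lstsq(np.c_[d,-e],p-o,rcond=None)[0]
    A=o+d*t[0];B=p+e*t[1];return (A+B)/2,np.linalg.norm(A-B)
def proj(c,P):
    K,T=c;v=K@(T[:3,:3].T@(np.asarray(P)-T[:3,3]));return v[:2]/v[2]
def mask(im,lo,hi):
    return cv2.inRange(cv2.cvtColor(im,cv2.COLOR_RGB2HSV),lo,hi)
E
python3 - <<'E'
from h import *
t=cv2.imread("pics/top0.png")[:,:,::-1].copy();s=cv2.imread("pics/side0.png")[:,:,::-1].copy()
T=cam("top");S=cam("side")
for im,(x0,y0,x1,y1),nm in((t,(340,160,450,240),'t'),(s,(290,150,370,220),'s')):
    m=np.zeros(im.shape[:2],np.uint8);m[y0:y1,x0:x1]=mask(im,(50,100,60),(85,255,255))[y0:y1,x0:x1]
    c=max(cv2.findContours(m,0,2)[0],key=cv2.contourArea);a=cv2.approxPolyDP(c,2,True)[:,0];print(nm,cv2.contourArea(c),a.tolist())
    if nm=='t':
        for p in a: print(p,np.round(plane(T,p,.1),3))
# bowl
m=np.zeros(t.shape[:2],np.uint8);m[160:260,190:305]=mask(t,(0,0,50),(179,60,170))[160:260,190:305]
c=max(cv2.findContours(m,0,2)[0],key=cv2.contourArea);r=cv2.minAreaRect(c);print("bowl",cv2.contourArea(c),r);P=np.array([plane(T,p,.08) for p in cv2.boxPoints(r)]);print(P.round(3),P.mean(0),np.linalg.norm(np.diff(P,axis=0),axis=1))
a=cv2.resize(t[155:245,340:450],None,fx=5,fy=5,interpolation=2);b=cv2.resize(s[145:225,285:370],None,fx=5,fy=5,interpolation=2)[:,:250*2]
h=min(len(a),len(b));cv2.imwrite("pics/crop.png",cv2.resize(np.hstack([a[:h],b[:h]]),(800,int(800*h/(a.shape[1]+b.shape[1]))))[:,:,::-1])
E
```

```text
t 1468.0 [[382, 176], [373, 212], [383, 216], [381, 224], [394, 227], [398, 218], [408, 219], [415, 187], [412, 183]]
[382 176] [ 0.646 -0.188  0.1  ]
[373 212] [ 0.537 -0.161  0.1  ]
[383 216] [ 0.525 -0.191  0.1  ]
[381 224] [ 0.501 -0.185  0.1  ]
[394 227] [ 0.492 -0.224  0.1  ]
[398 218] [ 0.519 -0.236  0.1  ]
[408 219] [ 0.517 -0.266  0.1  ]
[415 187] [ 0.614 -0.288  0.1  ]
[412 183] [ 0.626 -0.279  0.1  ]
s 538.0 [[304, 177], [311, 181], [339, 185], [347, 175], [353, 175], [357, 170], [350, 167], [351, 163], [339, 162], [345, 164], [335, 176], [314, 173], [312, 170], [322, 160], [318, 159], [304, 173]]
bowl 6591.0 ((247.15093994140625, 210.4716796875), (100.82263946533203, 79.94383239746094), 15.945395469665527)
[[0.462 0.394 0.08 ]
 [0.698 0.338 0.08 ]
 [0.616 0.04  0.08 ]
 [0.383 0.101 0.08 ]] [0.53981044 0.21818545 0.08      ] [0.24237264 0.30969039 0.24115015]
```

View pics/crop.png

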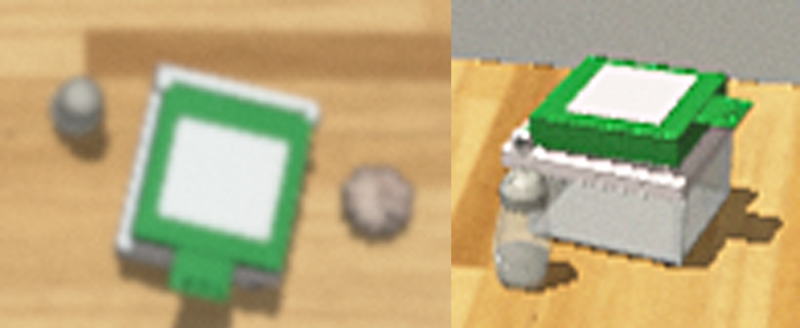

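The manual's scale: shifts go in mm and turns go in units of 0.2 rad. Converting my numbers, -0.008 m is -8, 0.04 m is 40.

shift_gripper --offsets '{"steps":[[40,-18,-8,0,0,0,0.087],[40,-18,-8,0,0,0,0.087],[40,-18,-8,0,0,0,0.087],[40,-18,-8,0,0,0,0.087],[40,-18,-8,0,0,0,0.087]]}'

```text
clock: 0.6
tool_pos: [0.4173, -0.389, 0.2624]
tool_rot: [-0.0, 0.974, 0.228, -0.0]
force: [1.1, -0.5, -0.6]
finger_gap: 0.0873
gripper_force: 0.0
```

shift_gripper --offsets '{"steps":[[40,-18,-8,0,0,0,0.087],[40,-18,-8,0,0,0,0.087],[40,-18,-8,0,0,0,0.087],[40,-18,-8,0,0,0,0.087],[40,-18,-8,0,0,0,0.087]]}'

```text
clock: 1.1
tool_pos: [0.5566, -0.2196, 0.3024]
tool_rot: [-0.0, 0.974, 0.228, -0.0]
force: [0.5, -1.2, -0.3]
finger_gap: 0.0869
gripper_force: 0.0
```

shift_gripper --offsets '{"steps":[[0,0,0,0,0,0.69,0.087],[0,0,0,0,0,0.69,0.087],[0,0,0,0,0,0.69,0.087],[0,0,0,0,0,0.69,0.087],[0,0,0,0,0,0.69,0.087]]}'

```text
clock: 1.6
tool_pos: [0.5557, -0.221, 0.3019]
tool_rot: [-0.0, 0.993, -0.118, -0.001]
force: [-0.5, 0.8, -0.2]
finger_gap: 0.087
gripper_force: 0.0
```

shift_gripper --offsets '{"steps":[[0,0,0,0,0,0,0.087],[0,0,0,0,0,0,0.087]]}'

```text
clock: 1.8
tool_pos: [0.5558, -0.2212, 0.3021]
tool_rot: [-0.0, 0.994, -0.113, -0.0]
force: [-0.2, 0.5, 0.7]
finger_gap: 0.0871
gripper_force: 0.0
```

```bash
python3 - <<'E'
from h import *
s=robot.observe();C=cam("wrist",s);im=robot.grab_frame("wrist");cv2.imwrite("pics/w1.png",im[:,:,::-1]);np.savez("w1.npz",K=C[0],T=C[1]);print(s["tool_pos"],s["tool_rot"])
E
```

```text
[ 0.55575524 -0.22117634  0.30213362] [-1.49975066e-04  9.93594208e-01 -1.13006228e-01 -3.47001989e-04]
```

View pics/w1.png

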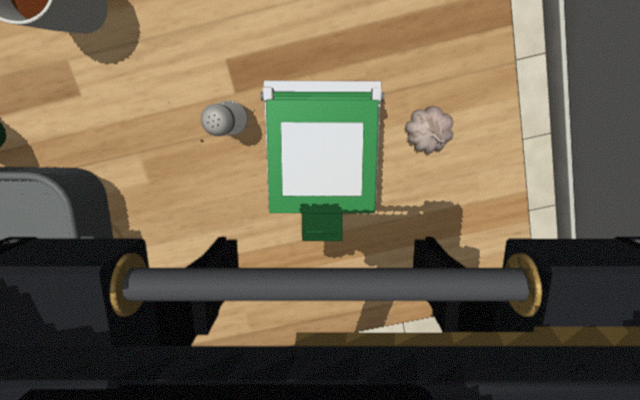

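The wrist view shows the dicer nearly square to the tool. The deck's back corners are at (264,82) and (381,82), the tongue tip runs (303,240) to (342,240), the salt shaker is at (218,119) and the garlic at (430,129).

```bash
python3 - <<'E'
from h import *
d=np.load("w1.npz");W=(d["K"],d["T"]);T=cam("top");S=cam("side")
im=cv2.imread("pics/w1.png")[:,:,::-1].copy()
m=mask(im,(50,90,20),(85,255,255));m[:,:200]=0;m[250:]=0
c=max(cv2.findContours(m,0,2)[0],key=cv2.contourArea);a=cv2.approxPolyDP(c,2,True)[:,0];print(a.tolist())
A=plane(W,(264,82),.075);B=plane(W,(381,82),.075);print("back",A,B,np.linalg.norm(A-B))
yv=(A-B)/np.linalg.norm(A-B);xv=np.array([yv[1],-yv[0],0]);print("yaw",np.degrees(np.arctan2(xv[1],xv[0])))
O=(A+B)/2-.080*xv;print("origin",O)
for nm,w,t,s in(("tip",(322.5,240.5),(387.5,225.5),(355,172.5)),):
    for P,e in(tri(ray(W,w),ray(T,t)),tri(ray(W,w),ray(S,s)),tri(ray(T,t),ray(S,s))):
        print(nm,P,e,"dicer frame",(P-O)@xv,(P-O)@yv,P[2])
for p in((303,240.5),(342,240.5)):print(plane(W,p,.1))
print("salt",plane(W,(218,119),.09),"garlic",plane(W,(430,129),.03))
# predicted
for z,x in((.0985,-.088),):
    print("shut tip proj",proj(W,O*[1,1,0]+x*xv+[0,0,z]),proj(T,O*[1,1,0]+x*xv+[0,0,z]),proj(S,O*[1,1,0]+x*xv+[0,0,z]))
for th in(.05,.1,.15,.2,.3):
    P=O*[1,1,0]+xv*(.064-.152*np.cos(th)+.0155*np.sin(th))+[0,0,.083+.152*np.sin(th)+.0155*np.cos(th)];print(th,P,proj(W,P),proj(T,P),proj(S,P))
E
```

```text
[[274, 92], [274, 98], [266, 101], [269, 210], [300, 211], [303, 214], [303, 239], [340, 240], [343, 212], [374, 210], [377, 101], [370, 99], [370, 93]]
back [ 0.6666874  -0.18016616  0.075     ] [ 0.63922572 -0.29965556  0.075     ] 0.12260448946347505
yaw -12.943254199606102
origin [ 0.57498917 -0.22199199  0.075     ]
tip [ 0.49536108 -0.2028752   0.11336359] 0.0015429467637827676 dicer frame -0.08188682585822993 0.0007954991120758224 0.11336358956607581
tip [ 0.49426066 -0.20282164  0.10807434] 0.0023830487437750633 dicer frame -0.08297128676817793 0.0006012269420802539 0.10807434413563383
tip [ 0.49576323 -0.20310545  0.10743677] 0.0007375487849191043 dicer frame -0.08144331698355928 0.0006611769209202249 0.10743676849716888
[ 0.49488705 -0.18137636  0.1       ]
[ 0.48526002 -0.2232304   0.1       ]
salt [ 0.64072522 -0.12627955  0.09      ] garlic [ 0.57494213 -0.35483985  0.03      ]
shut tip proj [322.66432567 240.72691833] [386.78787408 228.00590779] [356.88122052 175.45247726]
0.05 [ 0.49016517 -0.20249729  0.10607746] [322.61433902 242.37062258] [387.24128385 227.53708457] [356.70649568 173.13473386]
0.1 [ 0.49147322 -0.20279791  0.11359724] [322.56198937 243.72803412] [387.72463976 226.93989821] [356.4090553  170.80008662]
0.15 [ 0.49314591 -0.20318234  0.12104055] [322.50725064 244.77814085] [388.23709891 226.21386192] [355.98884912 168.45499152]
0.2 [ 0.49517908 -0.20364961  0.12838877] [322.45010558 245.49870247] [388.77769582 225.35889481] [355.44621721 166.10602621]
0.3 [ 0.50030559 -0.20482782  0.14272679] [322.32858331 245.85634663] [389.93881417 223.26401457] [353.99703439 161.4232624 ]
```

Converted, -0.045 m is -45, -0.003 m is -3, 0.13 rad is 0.65.

shift_gripper --offsets '{"steps":[[-45,-3,0,0,0,0,0],[-45,0,0,0,0.65,0,0],[0,0,0,0,0.65,0,0],[0,0,0,0,0.65,0,0],[0,0,0,0,0.65,0,0]]}'

```text
clock: 2.35
tool_pos: [0.4769, -0.2001, 0.3047]
tool_rot: [0.029, 0.962, -0.11, 0.247]
force: [0.2, -0.0, 0.2]
finger_gap: 0.0549
gripper_force: 0.0
```

shift_gripper --offsets '{"steps":[[0,0,0,0,0.65,0,0],[0,0,0,0,0.675,0,0],[-30,0,30,0,0,0,0],[-30,0,30,0,0,0,0],[-30,0,30,0,0,0,0]]}'

```text
clock: 2.85
tool_pos: [0.4735, -0.1995, 0.1762]
tool_rot: [0.044, 0.922, -0.105, 0.37]
force: [1.0, -0.4, -0.5]
finger_gap: 0.0148
gripper_force: 0.0
```

shift_gripper --offsets '{"steps":[[-30,0,30,0,0,0,0],[-20,0,20,0,0,0,0],[0,0,0,0,0,0,0]]}'

```text
clock: 3.15
tool_pos: [0.4694, -0.1958, 0.1001]
tool_rot: [0.039, 0.924, -0.107, 0.365]
force: [-0.1, 1.2, 0.3]
finger_gap: 0.001
gripper_force: 0.0
```

```bash
cat >> h.py <<'E'
O=np.array([.575,-.222,0]);YAW=np.radians(-12.95);XV=np.array([np.cos(YAW),np.sin(YAW),0]);YV=np.array([-XV[1],XV[0],0])
def dic(p):
    v=np.asarray(p)-O;return np.round([v@XV,v@YV,v[2]],4)
E
python3 - <<'E'
from h import *
s=robot.observe();q=s["tool_rot"];print(dic(s["tool_pos"]),R.from_quat(np.r_[q[1:],q[0]]).as_matrix().round(3))
im=robot.grab_frame("side");cv2.imwrite("pics/s2.png",cv2.resize(im[80:260,260:500],None,fx=2.5,fy=2.5)[:,:,::-1])
E
```

```text
[-0.1088  0.0019  0.1001] [[ 0.71  -0.226  0.667]
 [-0.169 -0.974 -0.151]
 [ 0.684 -0.005 -0.73 ]]
```

View pics/s2.png

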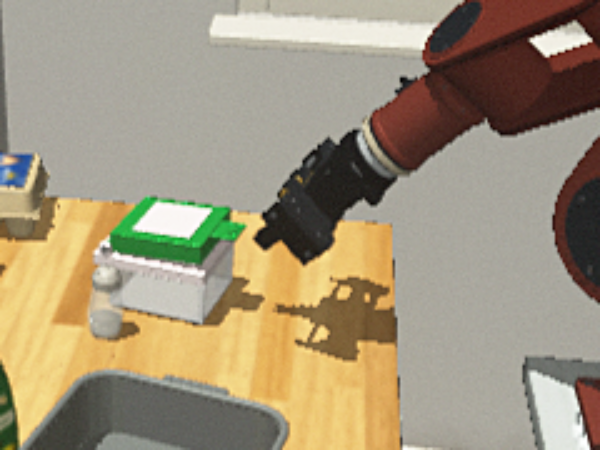

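The tilted, closed fingertips are just in front of the tongue (about (262,238) against (240,232) in the crop). I'll go under it and sweep the lid up.

Converted, 0.018 m is 18, -0.017 m is -17.

shift_gripper --offsets '{"steps":[[-17,0,18,0,0,0,0],[7,0,7,0,0,0,0],[7,0,7,0,0,0,0],[11,0,-5,0,0,0,0]]}'

```text
clock: 3.6
tool_pos: [0.4971, -0.2048, 0.0934]
tool_rot: [0.042, 0.922, -0.106, 0.37]
force: [-3.9, 0.7, -0.7]
finger_gap: 0.0003
gripper_force: 1.4
```

shift_gripper --offsets '{"steps":[[13,0,-8,0,0,0,0],[13,0,-8,0,0,0,0],[13,0,-8,0,0,0,0],[14,0,-3.5,0,0,0,0],[14,0,-3.5,0,0,0,0]]}'

```text
clock: 4.1
tool_pos: [0.5236, -0.2113, 0.1645]
tool_rot: [0.044, 0.922, -0.106, 0.371]
force: [-0.6, -0.5, -2.0]
finger_gap: 0.0003
gripper_force: 0.5
```

shift_gripper --offsets '{"steps":[[14,0,-3.5,0,0,0,0],[14,0,1,0,0,0,0],[14,0,1,0,0,0,0],[14,0,1,0,0,0,0]]}'

```text
clock: 4.5
tool_pos: [0.5626, -0.2204, 0.2033]
tool_rot: [0.043, 0.922, -0.106, 0.37]
force: [-1.5, 0.5, -1.0]
finger_gap: 0.0004
gripper_force: 0.5
```

```bash
python3 - <<'E'
from h import *
s=robot.observe();print(dic(s["tool_pos"]))
im=robot.grab_frame("side");cv2.imwrite("pics/s3.png",cv2.resize(im[80:260,260:500],None,fx=2.5,fy=2.5)[:,:,::-1])
E
```

```text
[-0.0124 -0.0012  0.2033]
```

View pics/s3.png

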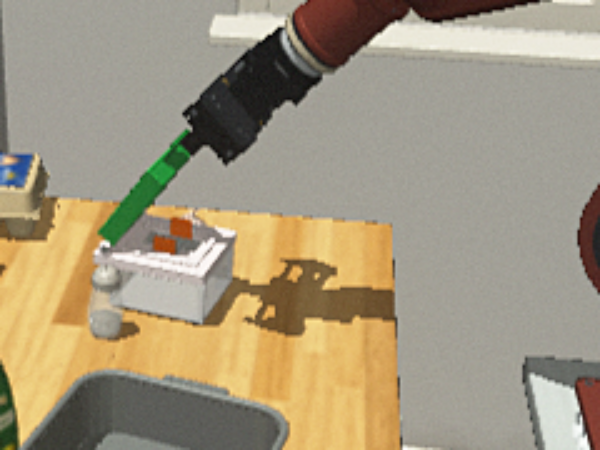

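The lid is at about 0.95 rad with the tip under the tongue, and the orange tabs are visible. I'll keep sweeping.

shift_gripper --offsets '{"steps":[[14.3,0,6.7,0,0,0,0],[14.3,0,6.7,0,0,0,0],[11.4,0,8.3,0,0,0,0],[11.4,0,8.3,0,0,0,0],[11.4,0,8.3,0,0,0,0]]}'

```text
clock: 5.05
tool_pos: [0.6325, -0.2366, 0.218]
tool_rot: [0.043, 0.922, -0.106, 0.37]
force: [-0.8, -0.3, -0.8]
finger_gap: 0.0003
gripper_force: 0.4
```

shift_gripper --offsets '{"steps":[[7.3,0,9.2,0,0,0,0],[7.3,0,9.2,0,0,0,0],[7.3,0,9.2,0,0,0,0],[0,0,0,0,0,0,0]]}'

```text
clock: 5.45
tool_pos: [0.6667, -0.2446, 0.2129]
tool_rot: [0.043, 0.922, -0.106, 0.37]
force: [-0.3, -0.2, -0.3]
finger_gap: 0.0002
gripper_force: 0.0
```

```bash
python3 - <<'E'
from h import *
s=robot.observe();print(dic(s["tool_pos"]))
im=robot.grab_frame("side");cv2.imwrite("pics/s4.png",cv2.resize(im[80:260,260:500],None,fx=2.5,fy=2.5)[:,:,::-1])
E
```

```text
[ 0.0944 -0.0015  0.2129]
```

View pics/s4.png

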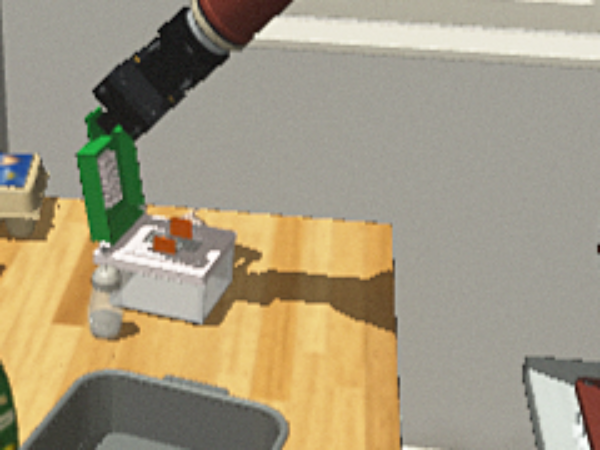

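The lid now leans back past upright at about 1.72 rad. I'll retreat, bring the tilt down to about 0.2 rad and look at the cassette.

Converted, -0.05 m is -50, -0.03 m is -30, -0.14 rad is -0.7.

shift_gripper --offsets '{"steps":[[0,0,-50,0,0,0,0],[0,0,-50,0,0,0,0],[0,0,0,0,-0.7,0,0.087],[0,0,0,0,-0.7,0,0.087],[-30,0,0,0,-0.7,0,0.087]]}'

```text
clock: 6.0
tool_pos: [0.5735, -0.2239, 0.2757]
tool_rot: [0.022, 0.978, -0.113, 0.171]
force: [0.1, 0.4, 0.6]
finger_gap: 0.0172
gripper_force: 0.0
```

shift_gripper --offsets '{"steps":[[-30,0,0,0,-0.7,0,0.087],[0,0,0,0,0,0,0.087],[0,0,0,0,0,0,0.087],[0,0,0,0,0,0,0.087]]}'

```text
clock: 6.4
tool_pos: [0.5451, -0.2159, 0.2589]
tool_rot: [0.011, 0.988, -0.114, 0.101]
force: [-0.1, 0.2, 0.1]
finger_gap: 0.0486
gripper_force: 0.0
```

```bash
python3 - <<'E'
from h import *
s=robot.observe();C=cam("wrist",s);im=robot.grab_frame("wrist");cv2.imwrite("pics/w5.png",im[:,:,::-1]);np.savez("w5.npz",K=C[0],T=C[1])
q=s["tool_rot"];print(dic(s["tool_pos"]),R.from_quat(np.r_[q[1:],q[0]]).as_matrix().round(3).tolist())
m=mask(im,(5,150,80),(17,255,255))
for c in cv2.findContours(m,0,2)[0]:
    if cv2.contourArea(c)>100: print(cv2.contourArea(c),cv2.minAreaRect(c),cv2.boundingRect(c))
t=robot.grab_frame("top");cv2.imwrite("pics/t5.png",t[:,:,::-1])
E
```

```text
[-0.0305 -0.0007  0.2589] [[0.953, -0.228, 0.198], [-0.223, -0.974, -0.045], [0.203, -0.001, -0.979]]
137.0 ((354.0, 188.0), (26.0, 6.0), 90.0) (351, 175, 7, 27)
133.0 ((295.0, 188.0), (26.0, 6.0), 90.0) (292, 175, 7, 27)
1144.5 ((33.80000305175781, 20.89999771118164), (29.96331024169922, 54.56005859375), 26.56505012512207) (16, 0, 38, 46)
```

View pics/w5.png

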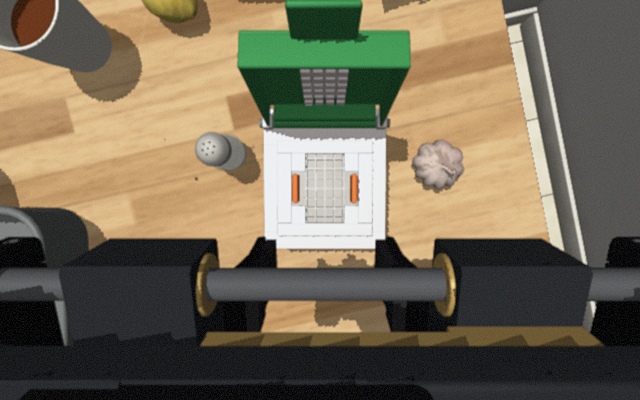

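The wrist view shows the lid leaning back, with the orange ears at (295,188) and (354,188) and the flange between about rows 135 and 240. Next I'll measure the ears and the bowl.

```bash
python3 - <<'E'
from h import *
d=np.load("w5.npz");W=(d["K"],d["T"])
a=plane(W,(294.5+.5,188),.095);b=plane(W,(354,188),.095);print(a,b,"dicer",dic(a),dic(b),"sep",np.linalg.norm(a-b),"mid",dic((a+b)/2))
v=a-b;print("yaw from ears",np.degrees(np.arctan2(-v[0],v[1])))
t=cv2.imread("pics/t5.png")[:,:,::-1].copy();T=cam("top")
h=cv2.cvtColor(t,cv2.COLOR_RGB2HSV)
m=np.zeros(t.shape[:2],np.uint8);m[160:260,190:305]=cv2.inRange(h,(0,0,40),(179,60,180))[160:260,190:305]
cs=sorted(cv2.findContours(m,0,2)[0],key=cv2.contourArea)
r=cv2.minAreaRect(cs[-1]);print(r,[np.round(plane(T,p,.08)[:2],3).tolist() for p in cv2.boxPoints(r)],plane(T,r[0],.08))
cv2.imwrite("pics/bowl.png",cv2.resize(t[150:270,180:320],None,fx=5,fy=5,interpolation=2)[:,:,::-1])
E
```

```text
[ 0.58328358 -0.19425468  0.095     ] [ 0.57044573 -0.24921898  0.095     ] dicer [0.0019 0.0289 0.095 ] [ 0.0017 -0.0275  0.095 ] sep 0.05644364124466882 mid [0.0018 0.0007 0.095 ]
yaw from ears -13.14672330500925
((246.73532104492188, 212.058837890625), (100.40974426269531, 83.18971252441406), 14.03624439239502) [[0.447, 0.392], [0.694, 0.343], [0.622, 0.043], [0.378, 0.099]] [0.53357807 0.21927741 0.08      ]
```

View pics/bowl.png

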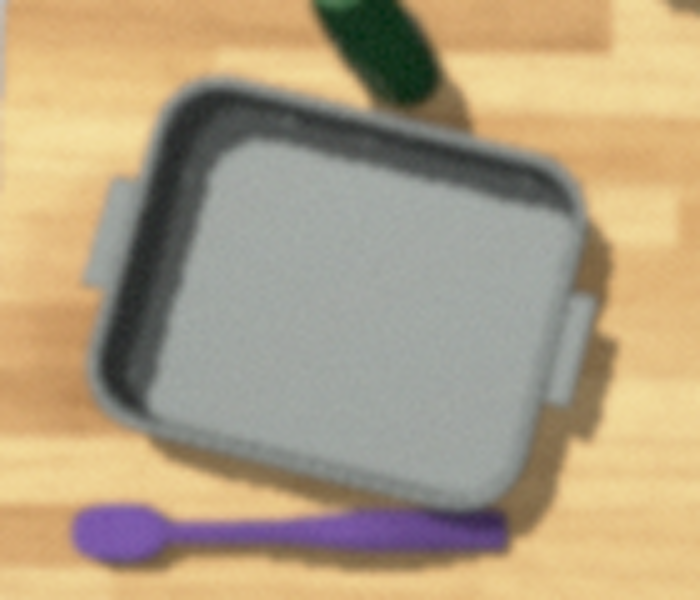

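shift_gripper --offsets '{"steps":[[0,-1.4,0,0,0,0,0.087],[0,0,0,0,0,0,0.087],[-1,0,45,0,0,0,0.087],[-1,0,45,0,0,0,0.087],[-1,0,40,0,0,0,0.087]]}'

```text
clock: 7.0
tool_pos: [0.5676, -0.2194, 0.129]
tool_rot: [0.011, 0.988, -0.114, 0.1]
force: [0.2, 0.6, -0.3]
finger_gap: 0.0856
gripper_force: 0.0
```

shift_gripper --offsets '{"steps":[[0,0,0,0,0,0,0.087],[0,0,25,0,0,0,0.087],[0,0,15,0,0,0,0.087],[0,0,6,0,0,0,0.087],[0,0,0,0,0,0,0.087]]}'

```text
clock: 7.5
tool_pos: [0.5764, -0.2215, 0.0855]
tool_rot: [0.011, 0.988, -0.114, 0.1]
force: [-0.1, -0.6, -0.3]
finger_gap: 0.0869
gripper_force: 0.0
```

```bash
python3 - <<'E'
from h import *
s=robot.observe();print(dic(s["tool_pos"]),s["finger_gap"],s["force"])
E
```

```text
[0.0013 0.0008 0.0855] 0.08688822127590397 [-0.12403954 -0.63623022 -0.29887197]
```

shift_gripper --offsets '{"steps":[[0,0,1.5,0,0,0,0.06],[0,0,0,0,0,0,0.056],[0,0,0,0,0,0,0.053],[0,0,0,0,0,0,0.05],[0,0,0,0,0,0,0.048]]}' --grip_n 25

```text
clock: 8.0
tool_pos: [0.5771, -0.2218, 0.0846]
tool_rot: [0.011, 0.988, -0.114, 0.1]
force: [-1.5, -0.3, 2.8]
finger_gap: 0.0551
gripper_force: 6.6
```

shift_gripper --offsets '{"steps":[[0,0,0,0,0,0,0.045],[0,0,0,0,0,0,0.045],[0,0,0,0,0,0,0.045]]}'

```text
clock: 8.3
tool_pos: [0.5771, -0.2219, 0.0848]
tool_rot: [0.011, 0.988, -0.114, 0.1]
force: [-2.2, 1.5, 4.7]
finger_gap: 0.0495
gripper_force: 25.0
```

Converted, -0.01 m is -10, -0.005 m is -5.

shift_gripper --offsets '{"steps":[[1,0,-5,0,0,0,0.045],[1,0,-5,0,0,0,0.045],[1,0,-5,0,0,0,0.045],[2,0,-10,0,0,0,0.045],[2,0,-10,0,0,0,0.045]]}'

```text
clock: 8.8
tool_pos: [0.5766, -0.2216, 0.1204]
tool_rot: [0.011, 0.988, -0.114, 0.1]
force: [0.2, -0.2, -1.2]
finger_gap: 0.049
gripper_force: 25.0
```

shift_gripper --offsets '{"steps":[[4,0,-20,0,0,0,0.045],[6,0,-30,0,0,0,0.045],[6,0,-30,0,0,0,0.045],[0,0,0,0,0,0,0.045]]}'

```text
clock: 9.2
tool_pos: [0.5795, -0.2234, 0.2084]
tool_rot: [0.013, 0.988, -0.114, 0.105]
force: [0.7, 0.1, -1.4]
finger_gap: 0.0494
gripper_force: 25.0
```

```bash
python3 - <<'E'
from h import *
s=robot.observe();print(dic(s["tool_pos"]),s["tool_pos"])
im=robot.grab_frame("side");cv2.imwrite("pics/s6.png",cv2.resize(im[60:240,260:500],None,fx=2.5,fy=2.5)[:,:,::-1])
T=cam("top");L=plane(T,(201.6,196.4),.075);Rr=plane(T,(294.4,220),.075);print("bowl",(L+Rr)/2,np.linalg.norm(L-Rr))
E
```

```text
[ 0.0047 -0.0003  0.2084] [ 0.57953546 -0.22338497  0.20839234]
bowl [0.54593033 0.21690196 0.075     ] 0.2919273894092618
```

View pics/s6.png

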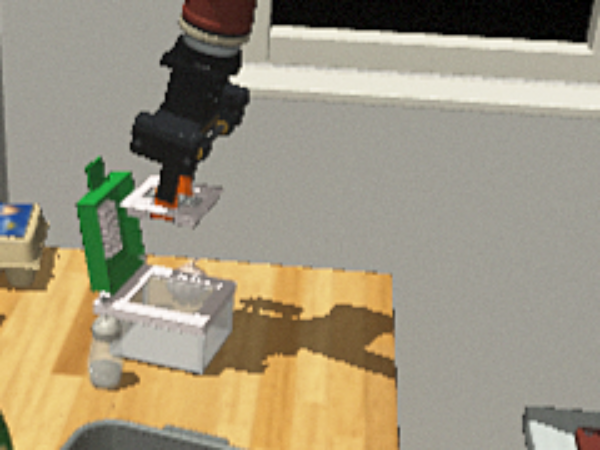

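The cassette is clear of the deck and hanging flat in the fingers, and the lid is still back. I'll carry it over the bowl.

Converted, -0.03 m is -30, -0.01 m is -10.

shift_gripper --offsets '{"steps":[[-10,-30,-2,0,0,0,0.045],[-10,-30,-2,0,0,0,0.045],[-10,-30,-2,0,0,0,0.045],[-10,-30,-2,0,0,0,0.045],[-10,-30,-2,0,0,0,0.045]]}'

```text
clock: 9.75
tool_pos: [0.5596, -0.0626, 0.1995]
tool_rot: [0.011, 0.988, -0.114, 0.099]
force: [-0.0, -0.4, -1.4]
finger_gap: 0.0492
gripper_force: 25.0
```

shift_gripper --offsets '{"steps":[[-10,-30,-2,0,0,0,0.045],[-10,-30,-2,0,0,0,0.045],[-10,-30,-2,0,0,0,0.045],[-10,-30,-2,0,0,0,0.045],[-10,-30,-2,0,0,0,0.045]]}'

```text
clock: 10.25
tool_pos: [0.5441, 0.0949, 0.1996]
tool_rot: [0.011, 0.988, -0.114, 0.099]
force: [0.0, -1.1, -1.6]
finger_gap: 0.0494
gripper_force: 25.0
```

shift_gripper --offsets '{"steps":[[-10,-30,-2,0,0,0,0.045],[-10,-30,-2,0,0,0,0.045],[-10,-30,-2,0,0,0,0.045],[-10,-30,-2,0,0,0,0.045],[0,0,0,0,0,0,0.045]]}'

```text
clock: 10.75
tool_pos: [0.5314, 0.2229, 0.1995]
tool_rot: [0.011, 0.989, -0.112, 0.098]
force: [-0.2, -0.7, -1.2]
finger_gap: 0.0497
gripper_force: 25.0
```

```bash
python3 - <<'E'
from h import *
s=robot.observe();C=cam("wrist",s);im=robot.grab_frame("wrist");cv2.imwrite("pics/w7.png",im[:,:,::-1])
E
```

```text
(no output)
```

View pics/w7.png

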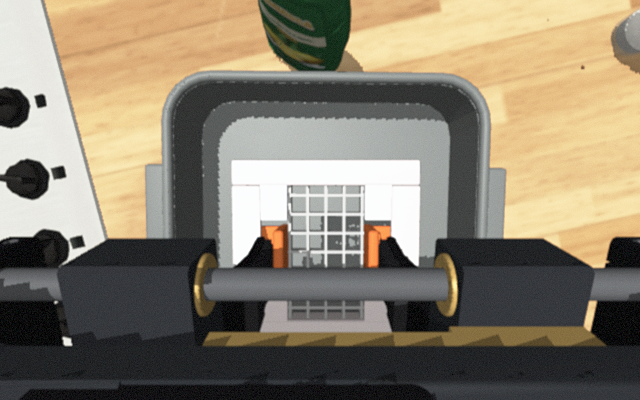

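The cassette is centred and square over the bowl floor, with its flange from (232,160) to (420,160). I'll lower it.

The manual's scale: shifts go in mm and turns go in units of 0.2 rad. Converting my numbers, 0.0294 m is 29.4, -0.006 m is -6.

shift_gripper --offsets '{"steps":[[-6,0,29.4,0,0,0,0.045],[-6,0,29.4,0,0,0,0.045],[-6,0,29.4,0,0,0,0.045],[-6,0,29.4,0,0,0,0.045],[-6,0,29.4,0,0,0,0.045]]}'

```text
clock: 11.3
tool_pos: [0.5323, 0.2186, 0.0491]
tool_rot: [0.011, 0.988, -0.115, 0.099]
force: [0.3, -0.1, -0.9]
finger_gap: 0.0492
gripper_force: 25.0
```

shift_gripper --offsets '{"steps":[[-1,0,5,0,0,0,0.045],[-1,0,5,0,0,0,0.045],[-0.6,0,3,0,0,0,0.045],[0,0,0,0,0,0,0.045],[0,0,0,0,0,0,0.045]]}'

```text
clock: 11.8
tool_pos: [0.5341, 0.2203, 0.0394]
tool_rot: [0.01, 0.988, -0.114, 0.101]
force: [0.5, -0.1, -1.4]
finger_gap: 0.0492
gripper_force: 25.0
```

shift_gripper --offsets '{"steps":[[-1,0,5,0,0,0,0.045],[-1,0,4,0,0,0,0.045],[0,0,0,0,0,0,0.045],[0,0,0,0,0,0,0.045]]}'

```text
clock: 12.2
tool_pos: [0.5326, 0.22, 0.0284]
tool_rot: [0.011, 0.988, -0.114, 0.1]
force: [0.4, -1.0, -1.4]
finger_gap: 0.0495
gripper_force: 25.0
```

shift_gripper --offsets '{"steps":[[0,0,1,0,0,0,0.045],[-0.2,0,1,0,0,0,0.045],[0,0,0,0,0,0,0.045],[0,0,0,0,0,0,0.045]]}'

```text
clock: 12.6
tool_pos: [0.5331, 0.22, 0.0267]
tool_rot: [0.011, 0.988, -0.114, 0.1]
force: [0.2, 0.3, -1.8]
finger_gap: 0.0495
gripper_force: 25.0
```

shift_gripper --offsets '{"steps":[[-0.2,0,1,0,0,0,0.045],[0,0,0,0,0,0,0.045],[0,0,0,0,0,0,0.045]]}'

```text
clock: 12.9
tool_pos: [0.5333, 0.2201, 0.0258]
tool_rot: [0.011, 0.988, -0.114, 0.1]
force: [0.4, 1.1, -0.6]
finger_gap: 0.0498
gripper_force: 25.0
```

shift_gripper --offsets '{"steps":[[-0.2,0,1,0,0,0,0.045],[0,0,0,0,0,0,0.045],[0,0,0,0,0,0,0.045]]}'

```text
clock: 13.2
tool_pos: [0.5334, 0.2201, 0.0257]
tool_rot: [0.011, 0.988, -0.114, 0.1]
force: [-4.3, -1.5, 8.3]
finger_gap: 0.0495
gripper_force: 25.0
```

shift_gripper --offsets '{"steps":[[-0.2,0,1,0,0,0,0.045],[0,0,0,0,0,0,0.045],[0,0,0,0,0,0,0.045]]}'

```text
clock: 13.5
tool_pos: [0.5335, 0.2201, 0.0256]
tool_rot: [0.011, 0.988, -0.114, 0.1]
force: [-8.8, -2.1, 17.0]
finger_gap: 0.0494
gripper_force: 25.0
```

shift_gripper --offsets '{"steps":[[0.3,0,-1.5,0,0,0,0.045],[0,0,0,0,0,0,0.05],[0,0,0,0,0,0,0.055],[0,0,0,0,0,0,0.06],[0,0,0,0,0,0,0.065]]}' --grip_n 5

```text
clock: 14.0
tool_pos: [0.5335, 0.2202, 0.0256]
tool_rot: [0.011, 0.988, -0.114, 0.1]
force: [0.2, -0.0, -0.1]
finger_gap: 0.0625
gripper_force: 0.0
```

shift_gripper --offsets '{"steps":[[0,0,0,0,0,0,0.072],[0,0,0,0,0,0,0.072],[0,0,0,0,0,0,0.072]]}'

```text
clock: 14.3
tool_pos: [0.5328, 0.2199, 0.0247]
tool_rot: [0.011, 0.988, -0.114, 0.099]
force: [-0.0, 0.0, -0.3]
finger_gap: 0.0712
gripper_force: 0.0
```

shift_gripper --offsets '{"steps":[[0,0,-10,0,0,0,0.072],[0,0,-20,0,0,0,0.072],[0,0,-40,0,0,0,0.072],[0,0,-50,0,0,0,0.072],[0,0,-40,0,0,0,0.072]]}'

```text
clock: 14.8
tool_pos: [0.5018, 0.2274, 0.1851]
tool_rot: [0.01, 0.988, -0.114, 0.101]
force: [0.6, 0.4, 0.6]
finger_gap: 0.0719
gripper_force: 0.0
```

```bash
python3 - <<'E'
from h import *
s=robot.observe();W=cam("wrist",s);im=robot.grab_frame("wrist");S=cam("side");T=cam("top")
cs=[]
for n,c,i,roi in(("w",W,im,(100,0,540,400)),("t",T,robot.grab_frame("top"),(200,160,300,250)),("s",S,robot.grab_frame("side"),(250,225,380,340))):
    x0,y0,x1,y1=roi;m=mask(i,(3,140,70),(18,255,255));k=np.zeros_like(m);k[y0:y1,x0:x1]=m[y0:y1,x0:x1]
    for q in cv2.findContours(k,0,2)[0]:
        if cv2.contourArea(q)>(60 if n=="w" else 2):
            r=cv2.minAreaRect(q);print(n,cv2.contourArea(q),np.round(r[0],1),np.round(r[1],1),np.round(plane(c,r[0],.036),3))
print(s["tool_pos"])
E
```

```text
w 172.0 [356. 188.] [30.  6.] [0.527 0.194 0.036]
w 173.0 [295. 188.] [30.  6.] [0.54  0.248 0.036]
t 6.0 [206.7 247.2] [ 3.6 11.2] [0.427 0.346 0.036]
s 7.0 [279. 338.] [2.7 4.5] [0.59  0.41  0.036]
s 3.5 [273.5 332. ] [3.5 2.2] [0.604 0.396 0.036]
s 129.0 [303.5 333. ] [12. 41.] [0.544 0.389 0.036]
s 50.5 [341.6 335.9] [ 9.1 22.2] [0.467 0.384 0.036]
s 41.5 [254.5 318.5] [9. 9.] [0.652 0.365 0.036]
s 2.5 [363.5 303.5] [5. 5.] [0.43  0.282 0.036]
s 15.5 [313.6 301.3] [11.4  2.2] [0.539 0.293 0.036]
s 63.5 [316.5 290.6] [12.9  6.8] [0.538 0.257 0.036]
s 86.0 [325.6 277.4] [11.6  9.2] [0.524 0.208 0.036]
s 6.5 [376. 263.] [2. 6.] [0.41  0.133 0.036]
s 3.5 [367.  237.5] [3. 2.] [0.439 0.027 0.036]
s 11.5 [372.4 230.4] [ 4.  11.4] [ 0.427 -0.009  0.036]
s 12.5 [367.5 229.5] [9. 3.] [ 0.441 -0.011  0.036]
[0.50178402 0.22735868 0.18507827]
```

The cassette sits flat with its ears at (0.527,0.194) and (0.540,0.248). Now I'll go over behind the leaning lid with the fingers closed.

Converted, -0.0457 m is -45.7, 0.0351 m is 35.1.

shift_gripper --offsets '{"steps":[[9.5,0,-45.7,0,0,0,0],[9.5,0,-45.7,0,0,0,0],[9.5,0,-45.7,0,0,0,0],[27.1,35.1,5.6,0,0,0,0],[27.1,35.1,5.6,0,0,0,0]]}'

```text
clock: 15.45
tool_pos: [0.5409, 0.1461, 0.3231]
tool_rot: [0.01, 0.988, -0.112, 0.101]
force: [-0.1, 0.3, -1.4]
finger_gap: 0.04
gripper_force: 0.0
```

shift_gripper --offsets '{"steps":[[27.1,35.1,5.6,0,0,0,0],[27.1,35.1,5.6,0,0,0,0],[27.1,35.1,5.6,0,0,0,0],[27.1,35.1,5.6,0,0,0,0],[27.1,35.1,5.6,0,0,0,0]]}'

```text
clock: 15.95
tool_pos: [0.635, -0.0584, 0.3194]
tool_rot: [0.011, 0.988, -0.114, 0.099]
force: [-0.1, 0.4, -0.8]
finger_gap: 0.0028
gripper_force: 0.0
```

shift_gripper --offsets '{"steps":[[27.1,35.1,5.6,0,0,0,0],[27.1,35.1,5.6,0,0,0,0],[27.1,35.1,5.6,0,0,0,0],[27.1,35.1,5.6,0,0,0,0],[27.1,35.1,5.6,0,0,0,0]]}'

```text
clock: 16.45
tool_pos: [0.7298, -0.2606, 0.3183]
tool_rot: [0.01, 0.988, -0.114, 0.098]
force: [0.5, -0.6, -0.2]
finger_gap: 0.0005
gripper_force: 0.0
```

shift_gripper --offsets '{"steps":[[0,0,0,0,0,0,0],[0,0,0,0,0,0,0]]}'

```text
clock: 16.65
tool_pos: [0.7291, -0.2598, 0.3171]
tool_rot: [0.01, 0.988, -0.115, 0.098]
force: [0.2, 0.1, -0.0]
finger_gap: 0.0004
gripper_force: 0.0
```

```bash
python3 - <<'E'
from h import *
s=robot.observe();print(dic(s["tool_pos"]),s["qpos"])
d=np.load("w5.npz");W=(d["K"],d["T"])
im=cv2.imread("pics/w5.png")[:,:,::-1].copy();m=mask(im,(50,90,20),(85,255,255));m[:,:200]=0;m[:,450:]=0;m[150:]=0
c=max(cv2.findContours(m,0,2)[0],key=cv2.contourArea);print(cv2.approxPolyDP(c,3,True)[:,0].tolist())
for th in(1.6,1.7,1.75,1.8):
    for r,y in((.152,.022),(.152,-.022)):
        p=O+XV*(.064-r*np.cos(th)+.013*np.sin(th))+YV*y+[0,0,.083+r*np.sin(th)+.013*np.cos(th)];print(th,proj(W,p).round(0))
E
```

```text
[ 0.1586 -0.0023  0.3171] [-0.4653115   0.38476333  1.16232406  0.04834615  1.40405901  1.33403746]
[[239, 32], [238, 66], [267, 123], [268, 105], [275, 105], [274, 126], [375, 126], [375, 103], [381, 106], [381, 124], [409, 67], [408, 31], [359, 31], [359, 0], [287, 0], [288, 31]]
1.6 [284.  44.]
1.6 [365.  44.]
1.7 [285.  18.]
1.7 [364.  18.]
1.75 [285.   6.]
1.75 [364.   6.]
1.8 [285.  -6.]
1.8 [364.  -6.]
```

Converted, 0.032 m is 32, -0.0174 m is -17.4.

shift_gripper --offsets '{"steps":[[-6.6,-2,32,0,0,0,0],[-6.6,0,32,0,0,0,0],[-6.6,0,32,0,0,0,0],[-17.4,0,-3.6,0,0,0,0],[-17.4,0,-3.6,0,0,0,0]]}'

```text
clock: 17.15
tool_pos: [0.6937, -0.2459, 0.2197]
tool_rot: [0.01, 0.989, -0.113, 0.098]
force: [0.8, -0.1, 1.0]
finger_gap: 0.0001
gripper_force: 0.4
```

shift_gripper --offsets '{"steps":[[-13.1,0,-5.7,0,0,0,0],[-13.1,0,-5.7,0,0,0,0],[-13.1,0,-5.7,0,0,0,0],[-14.2,0,-1.6,0,0,0,0],[-14.2,0,-1.6,0,0,0,0]]}'

```text
clock: 17.65
tool_pos: [0.6264, -0.2306, 0.2298]
tool_rot: [0.011, 0.988, -0.113, 0.1]
force: [1.2, -0.4, 0.3]
finger_gap: 0.0004
gripper_force: 0.3
```

shift_gripper --offsets '{"steps":[[-14.2,0,-1.6,0,0,0,0],[-14,0,2.7,0,0,0,0],[-14,0,2.7,0,0,0,0],[-14,0,2.7,0,0,0,0]]}'

```text
clock: 18.05
tool_pos: [0.5739, -0.2184, 0.2116]
tool_rot: [0.011, 0.988, -0.113, 0.1]
force: [0.7, 0.7, 0.7]
finger_gap: 0.0003
gripper_force: 0.2
```

```bash
python3 - <<'E'
from h import *
s=robot.observe();print(dic(s["tool_pos"]))
t=robot.grab_frame("side");S=cam("side")
m=np.zeros(t.shape[:2],np.uint8);m[100:230,280:380]=mask(t,(50,100,60),(85,255,255))[100:230,280:380]
c=max(cv2.findContours(m,0,2)[0],key=cv2.contourArea);print(cv2.approxPolyDP(c,2,True)[:,0].tolist())
for th in(1.3,1.1,.9,.7):
    print(th,[proj(S,O+XV*(.064-.152*np.cos(th)+.0155*np.sin(th))+YV*y+[0,0,.083+.152*np.sin(th)+.0155*np.cos(th)]).round(0) for y in(.022,-.022)])
E
```

```text
[-0.0019  0.0033  0.2116]
[[337, 136], [300, 172], [304, 177], [339, 143]]
1.3 [array([315., 129.]), array([321., 124.])]
1.1 [array([325., 133.]), array([330., 128.])]
0.9 [array([334., 139.]), array([339., 134.])]
0.7 [array([341., 147.]), array([346., 141.])]
```

Converted, -0.0125 m is -12.5, 0.0082 m is 8.2.

shift_gripper --offsets '{"steps":[[-12.5,0,8.2,0,0,0,0],[-12.5,0,8.2,0,0,0,0],[-12.5,0,8.2,0,0,0,0],[-10.1,0,10.1,0,0,0,0],[-10.1,0,10.1,0,0,0,0]]}'

```text
clock: 18.6
tool_pos: [0.5281, -0.2083, 0.1561]
tool_rot: [0.011, 0.988, -0.113, 0.1]
force: [0.4, 0.2, 0.1]
finger_gap: 0.0008
gripper_force: 0.2
```

shift_gripper --offsets '{"steps":[[-10.1,0,10.1,0,0,0,0],[-6.6,0,12.7,0,0,0,0],[-6.6,0,12.7,0,0,0,0],[-6.6,0,11.5,0,0,0,0],[0,0,0,0,0,0,0]]}'

```text
clock: 19.1
tool_pos: [0.5088, -0.2049, 0.1032]
tool_rot: [0.011, 0.988, -0.114, 0.1]
force: [-1.0, 1.1, 0.8]
finger_gap: 0.0001
gripper_force: 0.3
```

```bash
python3 - <<'E'
from h import *
s=robot.observe();print(dic(s["tool_pos"]),s["force"])
E
```

```text
[-0.0683  0.0018  0.1032] [-1.04264046  1.12139611  0.802972  ]
```

Converted, 0.0015 m is 1.5, -0.0003 m is -0.3.

shift_gripper --offsets '{"steps":[[-0.3,0,1.5,0,0,0,0],[0,0,0,0,0,0,0],[0,0,0,0,0,0,0]]}'

```text
clock: 19.4
tool_pos: [0.509, -0.205, 0.1028]
tool_rot: [0.011, 0.988, -0.114, 0.1]
force: [-3.1, 1.9, 7.0]
finger_gap: 0.0001
gripper_force: 3.7
```

shift_gripper --offsets '{"steps":[[-0.2,0,1,0,0,0,0],[0,0,0,0,0,0,0],[0,0,0,0,0,0,0]]}'

```text
clock: 19.7
tool_pos: [0.5091, -0.2051, 0.1025]
tool_rot: [0.011, 0.988, -0.114, 0.1]
force: [-6.8, 3.7, 13.5]
finger_gap: 0.0004
gripper_force: 6.7
```

shift_gripper --offsets '{"steps":[[-0.2,0,1,0,0,0,0],[0,0,0,0,0,0,0],[0,0,0,0,0,0,0]]}'

```text
clock: 20.0
tool_pos: [0.5091, -0.2051, 0.1022]
tool_rot: [0.011, 0.988, -0.114, 0.1]
force: [-10.6, 4.3, 20.0]
finger_gap: 0.0004
gripper_force: 9.8
```

The lid is hard on its stop: 20 N at the height expected when shut. I'll retreat and check by numbers.

Converted, -0.05 m is -50, -0.03 m is -30.

shift_gripper --offsets '{"steps":[[0,0,-20,0,0,0,0],[0,0,-50,0,0,0,0],[0,0,-50,0,0,0,0],[-30,0,-30,0,0,0,0],[0,0,0,0,0,0,0]]}'

```text
clock: 20.5
tool_pos: [0.4513, -0.1925, 0.2465]
tool_rot: [0.013, 0.988, -0.114, 0.103]
force: [0.2, -1.2, -0.7]
finger_gap: 0.0007
gripper_force: 0.0
```

```bash
python3 - <<'E'
from h import *
s=robot.observe();W=cam("wrist",s);im=robot.grab_frame("wrist");T=cam("top");S=cam("side");t=robot.grab_frame("top");sd=robot.grab_frame("side")
m=mask(im,(50,90,20),(85,255,255));m[:,:200]=0;m[:,450:]=0
c=max(cv2.findContours(m,0,2)[0],key=cv2.contourArea);print("lid w",cv2.approxPolyDP(c,2,True)[:,0].tolist())
m=np.zeros(sd.shape[:2],np.uint8);m[150:220,290:370]=mask(sd,(50,100,60),(85,255,255))[150:220,290:370]
c=max(cv2.findContours(m,0,2)[0],key=cv2.contourArea);print("lid s",cv2.approxPolyDP(c,2,True)[:,0].tolist())
for th in(0,.03,.07):
    P=[O+XV*(.064-.152*np.cos(th)+.0155*np.sin(th))+YV*y+[0,0,.083+.152*np.sin(th)+.0155*np.cos(th)] for y in(.022,-.022)]
    print(th,[proj(S,p).round(1).tolist() for p in P],[proj(W,p).round(1).tolist() for p in P])
# change elsewhere: salt, garlic, bottle, brush vs first side/top pictures
for n,a in(("top",t),("side",sd)):
    d=cv2.absdiff(cv2.GaussianBlur(a,(3,3),0),cv2.GaussianBlur(cv2.imread(f"pics/{n}0.png")[:,:,::-1].copy(),(3,3),0)).max(2)
    k=(d>45).astype(np.uint8);N,l,st,ce=cv2.connectedComponentsWithStats(k)
    print(n,[st[i].tolist() for i in range(1,N) if st[i][4]>12])
print(dic(s["tool_pos"]))
E
```

```text
lid w [[264, 13], [264, 142], [268, 145], [300, 145], [303, 178], [347, 179], [350, 145], [386, 143], [387, 14], [371, 11]]
lid s [[304, 177], [305, 180], [340, 186], [347, 177], [353, 178], [357, 172], [351, 170], [351, 165], [343, 164], [345, 166], [336, 177], [313, 173], [319, 163], [325, 160], [318, 159], [305, 172]]
0 [[354.6, 178.6], [359.1, 172.4]] [[302.4, 181.4], [350.7, 181.2]]
0.03 [[354.5, 177.2], [359.0, 171.0]] [[302.0, 180.7], [351.0, 180.5]]
0.07 [[354.3, 175.3], [358.8, 169.2]] [[301.6, 179.5], [351.6, 179.3]]
top [[232, 196, 37, 36, 628], [308, 222, 145, 163, 9147], [368, 282, 259, 118, 9388], [532, 300, 4, 5, 17], [335, 310, 19, 27, 190], [545, 318, 95, 76, 2131], [223, 335, 105, 65, 3145], [283, 390, 4, 5, 17]]
side [[358, 0, 73, 136, 3786], [452, 0, 24, 27, 454], [465, 0, 175, 187, 18210], [449, 3, 6, 5, 15], [472, 24, 31, 51, 876], [425, 28, 26, 22, 445], [417, 67, 10, 5, 26], [411, 72, 48, 35, 765], [511, 159, 13, 9, 86], [314, 160, 10, 11, 21], [316, 160, 36, 17, 134], [531, 160, 7, 5, 21], [322, 168, 37, 20, 130], [497, 180, 31, 31, 573], [533, 180, 54, 16, 218], [384, 185, 34, 34, 746], [470, 222, 45, 53, 1250], [502, 262, 115, 47, 2985], [295, 269, 53, 39, 1018]]
[-0.1271  0.001   0.2465]
```

Tongue-tip rows in the side view (178, 172) match the shut position. Apart from the arm and its shadow, only the lid and the bowl's contents differ from the first pictures.

```bash
python3 -c "
from workcell import robot
print(robot.close_job())"
```

```text
the job is handed in; nothing more can be done
None
```

The job is handed in at about 20.7 s: the cassette lies flat, tabs up, in the bowl, the lid is shut fully, and nothing else moved as far as the pictures show; I did view 11 pictures, one over the limit of 10.

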